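Put the eggs on and hold the gas slide at the lighting mark

ROBOT

A 6-joint arm with a two-finger parallel gripper is mounted at the origin on the work surface. World frame = base frame: x ahead of the robot, y to its left, z up, the work surface at z = 0. Lengths are in m, angles in rad, forces in N, time in s.
With the tool pointing down it reaches from about 0.325 to 0.9 m from the base axis. Payload 3.5 kg.
Tool frame: the origin (TCP) lies midway between the tips of the shut fingers; the grasp point (between the pads) lies 19 mm behind it; z points along the fingers, y is the direction in which the jaws open and shut (so a half turn about z gives the same grasp; the last joint's range is limited). The gripper opens to 85 mm and grips with 20 to 120 N. Pads are 22 mm wide; open, the fingers measure 114 mm over their backs; the gripper's body (76 mm by 85 mm) begins 54 mm behind the grasp point. The pads swing forward as they close: fully open they stand 13 mm farther back than shut.
Start: joints at [-1.309, 0.276, -0.026, 1.268, 0, 1.467], TCP at [0.223, -0.584, 0.231] pointing down, gripper open.
Joint ranges: [-3.12, 3.12], [-0.85, 1.88], [-1.08, 1.24], [-1.95, 2.15], [-1.57, 1.53], [-3.14, 3.14]. Speed limits (rad/s): [2.57, 2.57, 3.14, 3.14, 3.14, 3.14].

INTERFACE

Orientations are given as a 3x3 rotation matrix whose columns are the frame's x, y, z axes.
In Python, from workcell import env gives the robot as it stands. Calls block until the motion is done:
- env.move_to(position, orientation): joint-space move of the TCP to a pose.
- env.move_l(position, ori=None, vel=0.15, max_force=None): straight line of the TCP; ori=None keeps the orientation; vel is the mean speed in m/s. With max_force (N) it stops when the force on the tool has changed by that much, and returns True; else False.
- env.move_joints(angles): joint-space move.
- env.gripper_open() and env.gripper_close(squeeze=None): open the fingers fully, or close them until they stop; squeeze is the grip in N (None keeps the last).
- env.dwell(seconds).
- env.inverse_kinematics(position, orientation): joint angles nearest the present ones, or None.
- env.sense(): the state.
- env.get_image(name): name is "side" or "top"; returns a dict with "img" (384x512x3 uint8, red, green, blue), "range_z" (384x512 float32, m along the optical axis (not along the pixel's ray), 0 where there is no reading), "camera_matrix" (3x3 intrinsics, pixels), "T" (4x4, takes a point from camera to world coordinates). Camera axes: x right, y up, looking along -z (the intrinsics and any distortion apply to the point x, -y, -z); pixel columns grow to the right and rows downward; lengths in m; the calibration is good to about 2 mm. A picture is of the moment at which its call begins.
A pose or a line that the arm cannot do raises env.PlanningError and nothing moves.
- env.hand_in(): hands the job in, once; it reports no verdict.
The state is a dict: "clock": time; "joints": joint angles; "qd": joint speeds; "effort": joint torques, N m; "ee_pos": TCP position; "tcp_rot": TCP orientation; "force": force on the tool from outside, world axes, zero at the start; "ft_torque": the same for the moment, N m; "grip_width": opening from 0.0 (shut) to 1.0 (fully open).
Only numpy, scipy, OpenCV 4.12 (cv2) and the standard library are available. Lean on these libraries where they do the work, as an engineer would, in place of code of your own. Each camera call takes 0.05 s, during which the arm holds its last target.

TASK

Get the eggs on to boil: take the two eggs out of the rack and lower each one gently into the pot on the camp stove, without dropping or knocking it; keep the pot on its burner and leave the jug, the bowls and the spoon where they are. Then, to light the burner, pull the stove's spring-return gas slide towards the stove's front until its pointer stands at the middle one of the three engraved lines, never on to the outermost line, and keep holding it there: you finish while still holding the slide at that line.

Things in the scene. Friction and masses are not known exactly. Their poses are not given: they have to be found in the camera images.
- stove: bright yellow camp stove, fixed, case 260 mm deep (x), 340 mm wide (y), 80 mm high; origin at the centre of its underside on the table, x from front to back (front = -x, to the robot), y left, z up. Pan support centred at (0, +65) mm, top at 98 mm. Flat cartridge cover at the right (y -165 to -69 mm, top at 86 mm). A folded-out wind flap along each side rises to 123 mm, 62 mm beyond the case
- gas_slide (a joint): travel of the gas slide along a slot in the cartridge cover, m: 0 = in, by its spring (pointer at the first of three dark lines beside the slot, off); grows as pulled along the stove's -x, to its front; 0.025 = middle line (lighting mark); 0.040 = outermost line (full); stop 0.043. The spring pulls back with 5 N at 0, 9 N at the middle line, and returns it when let go
- middle_line (a point): centre of the middle one of the three engraved lines on the cartridge cover (each 18 mm long across the slot's direction, 2.5 mm wide; the first lies 25 mm behind it, the outermost 15 mm in front), 34 mm to the left of the slot's middle. Axes as the stove's. The slide's tab stands on the mark when its middle has the same stove x as this point
- slide_grip (a point): point to grip on the gas slide: middle of its upright black finger tab, 24 mm above the cartridge cover (110 mm above the table), 10 mm below the tab's top. The tab is 10 mm thick along the stove's x, 28 mm wide along its y, 34 mm high, a small pointer at its foot on the left. Axes as the stove's; moves with the slide; at rest at (+20, -117) mm from the stove's origin
- pot: loose open stainless pot standing on the stove's pan support, 180 mm outer diameter, 105 mm high, wall 3 mm, two small side loop handles sticking out 30 mm along its +x and -x, 90 mm above its underside; origin at the centre of its underside, z up; its flat inner floor (164 mm across at least) is 4 mm above the origin; 0.8 kg
- rack: fixed grey plastic egg rack on the table, a straight strip 216 mm long (x), 38 mm wide (y), 18 mm high, with four round holes of 31 mm along its middle, at x = -78, -26, +26, +78 mm; two hold eggs. Origin at the centre of its underside
- egg1_centre (a point): brown hen's egg, 57 mm long, 43 mm across, about 60 g, at first standing upright in a hole of the rack, pointed end down, its lowest 14 mm sunk in the hole; this point is its centre, half-way along, 28.5 mm from either end; it is widest 7 mm from here towards the blunt end, where its own z axis points
- egg2_centre (a point): brown hen's egg, 57 mm long, 43 mm across, about 60 g, at first standing upright in a hole of the rack, pointed end down, its lowest 14 mm sunk in the hole; this point is its centre, half-way along, 28.5 mm from either end; it is widest 7 mm from here towards the blunt end, where its own z axis points
- egg1: the same egg as egg1_centre; origin at its lower (pointed) tip
- egg2: the same egg as egg2_centre; origin at its lower (pointed) tip
- jug: small white enamel creamer jug, 76 mm across, 92 mm high, handle towards its +y, spout towards -y; origin at the centre of its underside; to be left alone
- bowls: nested set of three plastic bowls, 170 mm across, 82 mm high; origin at the centre of the underside; to be left alone
- spoon: wooden cooking spoon, 280 mm long, lying along its x; origin at its middle on the table; to be left alone
Things that resemble listed ones, but are neither listed nor needed, are in the scene too. What is shaped like the pot but blue is not meant.

How it is judged:
On the way:
1. both eggs lie at rest in the pot, let go, with the gas slide still pushed in at the first line (z of egg1_centre in the frame of pot between 0.012 and 0.06 m and horizontal distance between each of egg1_centre, egg2_centre and pot below 0.08 m and linear speed of each of egg1, egg2 below 0.05 m/s and contact force between each of egg1, egg2 and the fingers below 0.1 N and z of egg2_centre in the frame of pot between 0.012 and 0.06 m and value of joint gas_slide below 0.006 m), for 0.2 s.
At the end, for the whole second after the job is handed in: Both eggs lie at rest in the pot, the pot stands level on the burner within 25 mm of where it was, and the fingers are still holding the gas slide still, its pointer within 4 mm of the middle line (z of egg1_centre in the frame of pot between 0.012 and 0.06 m and horizontal distance between each of egg1_centre, egg2_centre and pot below 0.08 m and linear speed of each of egg1, egg2 below 0.05 m/s and contact force between each of egg1, egg2 and the fingers below 0.1 N and z of egg2_centre in the frame of pot between 0.012 and 0.06 m and value of joint gas_slide between 0.021 and 0.029 m and velocity of joint gas_slide between -0.01 and 0.01 m/s and contact force between the fingers and stove above 3 N and angle between pot's own z axis and vertical below 0.05 rad and distance of pot from where it was at the start of the episode below 0.025 m); the arm keeps its last pose, push and grip.
It fails at once if an egg is pressed or knocked so hard that it cracks (over 35 N against the pot, stove, rack or the other egg) ((contact force between egg1 and pot above 35 N or contact force between egg1 and stove above 35 N or contact force between egg1 and rack above 35 N or contact force between egg1 and egg2 above 35 N) or (contact force between egg2 and pot above 35 N or contact force between egg2 and stove above 35 N or contact force between egg2 and rack above 35 N or contact force between egg2 and egg1 above 35 N)).
It fails at once if an egg is dropped: let go, it falls faster than 0.75 m/s (a fall of about 30 mm) ((linear speed of egg1 above 0.75 m/s and contact force between egg1 and the fingers below 0.1 N) or (linear speed of egg2 above 0.75 m/s and contact force between egg2 and the fingers below 0.1 N)).
It fails at once if the gas slide is pulled on to the outermost line (full) (value of joint gas_slide above 0.038 m).
It fails at once if the jug, bowls or spoon are moved more than 20 mm, or the pot more than 30 mm (distance of any of jug, bowls, spoon from where it was at the start of the episode above 0.02 m or distance of pot from where it was at the start of the episode above 0.03 m).
It also fails if it takes over 67 s, if anything falls off the work surface, if the arm or the gripper's body presses on something with over 40 N, if the wrist force passes 120 N, or if a joint passes its speed limit or range.

## Working session

There is one attempt and no reset: what is moved stays moved. The work goes in short steps, each a Python script; the robot and the scene stay as the last script left them, time stands still between calls to the robot, and variables do not carry over. Pictures are saved under pics/ and viewed, and the job is handed in when it is done.

```bash
mkdir -p pics; ls; python3 - <<'E'
from workcell import env
import cv2,numpy as np
for n in("top","side"):
    d=env.get_image(n)
    cv2.imwrite(f"pics/{n}0.png",cv2.resize(d["img"][:,:,::-1],None,fx=1.5,fy=1.5))
    np.savez(f"{n}0.npz",**d)
    print(n,d["camera_matrix"],d["T"],d.keys())
print(env.sense())
E
```

```text
pics
top [[435.62859416   0.         255.845073  ]
 [  0.         435.62859416 185.3959399 ]
 [  0.           0.           1.        ]] [[ 0.00660412  0.98910815 -0.14704235  0.30849912]
 [-0.99988347  0.00855561  0.01264311  0.00181107]
 [ 0.01376344  0.14694172  0.98904939  1.52483459]
 [ 0.          0.          0.          1.        ]] dict_keys(['img', 'range_z', 'camera_matrix', 'T'])
side [[381.30516989   0.         246.0260853 ]
 [  0.         381.30516989 186.58365879]
 [  0.           0.           1.        ]] [[-8.98004341e-01  2.33342301e-01 -3.73014173e-01  1.88422863e-02]
 [-4.39985447e-01 -4.78181838e-01  7.60101925e-01  1.02010715e+00]
 [-1.00467049e-03  8.46695636e-01  5.32076583e-01  8.44533223e-01]
 [ 0.00000000e+00  0.00000000e+00  0.00000000e+00  1.00000000e+00]] dict_keys(['img', 'range_z', 'camera_matrix', 'T'])
{'clock': 0.1, 'joints': array([-1.30942204e+00,  2.77103785e-01, -2.77709342e-02,  1.26800216e+00,
       -1.41353564e-06,  1.46738547e+00]), 'qd': array([ 0.00070692, -0.00200829,  0.00299066, -0.00055954,  0.00134914,
        0.00213517]), 'effort': array([ 3.27501175e-04, -4.46706319e+01,  2.96129358e+01,  8.39708664e-03,
       -4.54373162e-05,  1.05021724e-05]), 'ee_pos': array([ 0.2227648 , -0.58318219,  0.23022962]), 'tcp_rot': array([[ 9.34200488e-01,  3.56748030e-01, -5.38996517e-04],
       [ 3.56748373e-01, -9.34198352e-01,  2.00951813e-03],
       [ 2.13361975e-04, -2.06957895e-03, -9.99997836e-01]]), 'force': array([ 0.44774548, -0.33384908, -0.35655667]), 'ft_torque': array([0.04460277, 0.0334313 , 0.00683139]), 'grip_width': 1.0005893893384024}
```

View pics/top0.png

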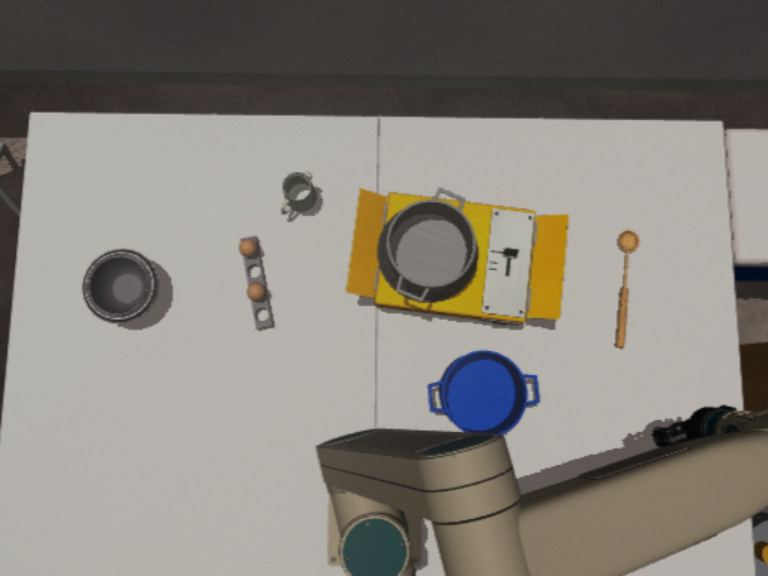

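View pics/side0.png

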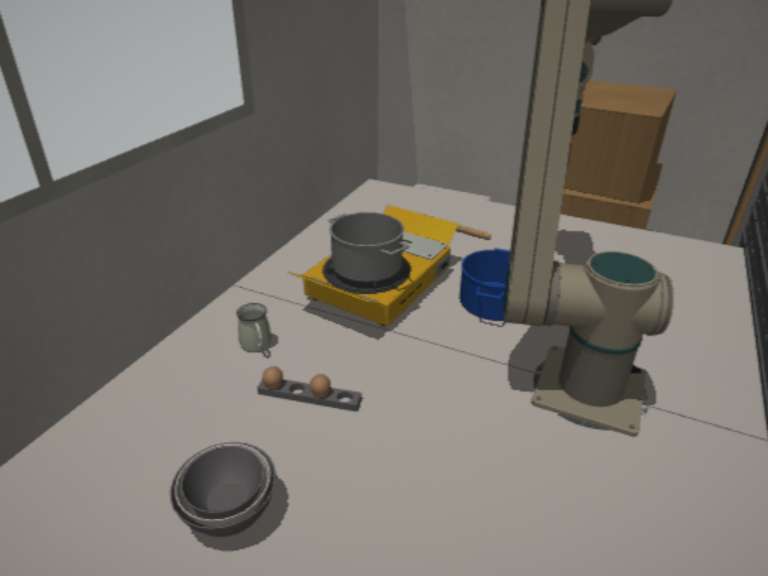

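The top view shows the eggs at about (248,247) and (257,291) at 1.5x scale, the steel pot near (433,247), and the slide tab near (510,252). The jug is at (298,192) and the blue decoy at (485,392). Next I'll measure them from the depth data.

```bash
cat > h.py <<'E'
import numpy as np,cv2
def cloud(d):
    K=d["camera_matrix"];T=d["T"];z=d["range_z"]
    v,u=np.mgrid[:z.shape[0],:z.shape[1]]
    P=np.stack([(u-K[0,2])/K[0,0]*z,-(v-K[1,2])/K[1,1]*z,-z],-1)
    W=P@T[:3,:3].T+T[:3,3]; W[z==0]=np.nan
    return W
def ray(d,u,v,h):
    K=d["camera_matrix"];T=d["T"]
    r=T[:3,:3]@np.array([(u-K[0,2])/K[0,0],-(v-K[1,2])/K[1,1],-1]);o=T[:3,3]
    return o+r*(h-o[2])/r[2]
def proj(d,p):
    K=d["camera_matrix"];T=d["T"]
    c=T[:3,:3].T@(np.array(p)-T[:3,3]);return K[0,0]*c[0]/-c[2]+K[0,2],K[1,1]*c[1]/c[2]+K[1,2]
def circ(x,y):
    A=np.c_[2*x,2*y,np.ones(len(x))];s=np.linalg.lstsq(A,x*x+y*y,rcond=None)[0]
    return s[0],s[1],np.sqrt(s[2]+s[0]**2+s[1]**2)
E
python3 - <<'E'
from h import *
np.set_printoptions(precision=4,suppress=True)
for n in("top","side"):
    d=np.load(n+"0.npz");W=cloud(d);im=d["img"];hsv=cv2.cvtColor(im,cv2.COLOR_RGB2HSV)
    H,S,V=[hsv[...,i].astype(int) for i in range(3)]
    print(n,"noreading",(d["range_z"]==0).mean())
    # table check
    t=W[(np.abs(W[...,2])<.03)&(S<40)&(V>120)];print(" table z",np.median(t[:,2]),t[:,2].std())
    # eggs
    m=((H<14)&(S>70)&(V>50)&(W[...,1]>.2)&(W[...,1]<.6)&(W[...,0]>.2)&(W[...,0]<.9)).astype(np.uint8)
    k,l,st,c=cv2.connectedComponentsWithStats(m)
    for i in range(1,k):
        if st[i,4]>30:
            p=W[l==i];print(" egg",c[i],st[i,:5],"zmax",np.nanpercentile(p[:,2],98),"med",np.nanmedian(p,0),"ray@.035",ray(d,*c[i],.0395))
    # pot rim
    if 1:
        z=W[...,2]
        p=W[(z>.19)&(z<.215)&(W[...,0]>.3)&(np.abs(W[...,1]+.1)<.2)&(S<60)]
        if len(p)>20:
            print(" rim pts",len(p),"zmax",np.percentile(p[:,2],95),circ(p[:,0],p[:,1]),p.min(0),p.max(0))
    # rack
    m=(z>.010)&(z<.03)&(W[...,1]>.22)&(W[...,1]<.42)&(W[...,0]>.35)&(W[...,0]<.75)&(S<50)&(V<140)
    p=W[m].astype(np.float32)
    if len(p): print(" rack",len(p),cv2.minAreaRect(p[:,:2]),np.median(p[:,2]))
E
```

```text
top noreading 0.0042572021484375
 table z 0.0010931756546360694 0.0034463862842593427
 egg [165.1566 164.3373] [160 159  11  12  83] zmax 0.06513759319940174 med [0.5969 0.2935 0.0547] ray@.035 [0.6003 0.2973 0.0395]
 egg [170.3875 194.1   ] [165 188  12  12  80] zmax 0.06444438945154815 med [0.494  0.2716 0.0555] ray@.035 [0.4966 0.2756 0.0395]
 rim pts 499 zmax 0.2078361180580529 (np.float64(0.5790819174067405), np.float64(-0.109440758492892), np.float64(0.09528412307366753)) [ 0.4615 -0.2016  0.1901] [ 0.7008 -0.0182  0.2107]Traceback (most recent call last):
  File "<stdin>", line 24, in <module>
cv2.error: OpenCV(4.12.0) /io/opencv/modules/imgproc/src/convhull.cpp:143: error: (-215:Assertion failed) total >= 0 && (depth == CV_32F || depth == CV_32S) in function 'convexHull'
```

```bash
python3 - <<'E'
import numpy as np,cv2
t=np.load("top0.npz")["img"][:,:,::-1]; s=np.load("side0.npz")["img"][:,:,::-1]
a=cv2.resize(t[115:225,225:385],(800,550),interpolation=cv2.INTER_CUBIC);cv2.imwrite("pics/ct.png",a)
a=cv2.resize(s[120:280,150:310],(600,600),interpolation=cv2.INTER_CUBIC);cv2.imwrite("pics/cs.png",a)
E
```

```text
(no output)
```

View pics/ct.png

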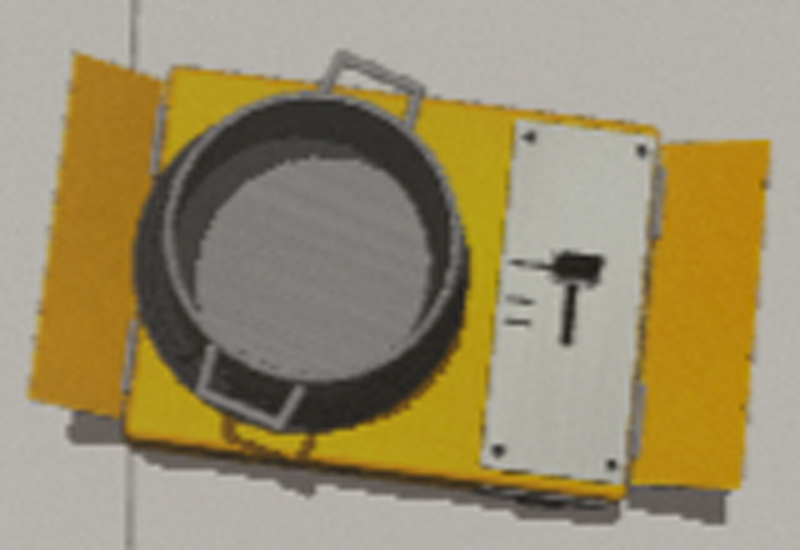

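```bash
python3 - <<'E'
from h import *
np.set_printoptions(precision=4,suppress=True)
O=[]
for n,boxes in(("top",[(150,150,180,178),(155,180,186,208)]),("side",[(168,240,195,262),(200,245,226,267)])):
    d=np.load(n+"0.npz");W=cloud(d);im=d["img"].astype(int)
    for b in boxes:
        s=im[b[1]:b[3],b[0]:b[2]]
        m=(s[...,0]-s[...,2]>22)
        k,l,st,c=cv2.connectedComponentsWithStats(m.astype(np.uint8))
        i=1+np.argmax(st[1:,4]);cc=c[i]+[b[0],b[1]]
        print(n,cc,st[i],"ray .0365",ray(d,*cc,.0365))
        T=d["T"];K=d["camera_matrix"]
    # z-band checks
    if n=="side": T=d["T"]
# side rim circle by cloud excluding handles
for n in("top","side"):
    d=np.load(n+"0.npz");W=cloud(d);z=W[...,2]
    for (lo,hi) in((.192,.212),):
        m=(z>lo)&(z<hi)&(W[...,0]>.45)&(W[...,0]<.72)&(np.abs(W[...,1]+.11)<.11)
        p=W[m]
        x=np.median(p,0)[:2]
        for _ in range(10):
            a,b_,r=circ(p[:,0],p[:,1]); e=np.hypot(p[:,0]-a,p[:,1]-b_)-r
            p=p[np.abs(e)<max(.006,2*np.median(np.abs(e)))]
        print(n,"rim",len(p),a,b_,r)
# stove case yellow top, cover
d=np.load("top0.npz");W=cloud(d);hsv=cv2.cvtColor(d["img"],cv2.COLOR_RGB2HSV)
z=W[...,2];
m=(z>.06)&(z<.1)&(hsv[...,1]<60)&(hsv[...,2]>130)&(W[...,1]<-.1)&(W[...,1]>-.4)&(W[...,0]>.3)&(W[...,0]<.8)
m=cv2.morphologyEx(m.astype(np.uint8),cv2.MORPH_CLOSE,np.ones((9,9)))
k,l,st,c=cv2.connectedComponentsWithStats(m);i=1+np.argmax(st[1:,4])
u=np.argwhere(l==i)[:,::-1];pts=np.array([ray(d,a,b,.086)[:2] for a,b in u],np.float32)
r=cv2.minAreaRect(pts);print("cover",st[i],r,cv2.boxPoints(r))
E
```

```text
top [164.6552 164.4138] [  9   9  12  12 116] ray .0365 [0.6006 0.2996 0.0365]
top [170.0667 193.6583] [  9   8  13  12 120] ray .0365 [0.4985 0.2773 0.0365]
side [181.2638 251.0613] [  7   4  13  15 163] ray .0365 [0.6006 0.2965 0.0365]
side [212.9639 256.5   ] [  6   4  14  16 166] ray .0365 [0.4987 0.2744 0.0365]
top rim 393 0.5798511373905244 -0.11008690831477708 0.08905528105344078
side rim 322 0.5793367339468779 -0.11040041342179047 0.08879859144232852
cover [ 321  139   35   73 1967] ((0.5614786148071289, -0.29464319348335266), (0.09620005637407303, 0.2374681681394577), 83.13689422607422) [[ 0.4378 -0.3282]
 [ 0.6736 -0.3566]
 [ 0.6851 -0.2611]
 [ 0.4493 -0.2327]]
```

View pics/cs.png

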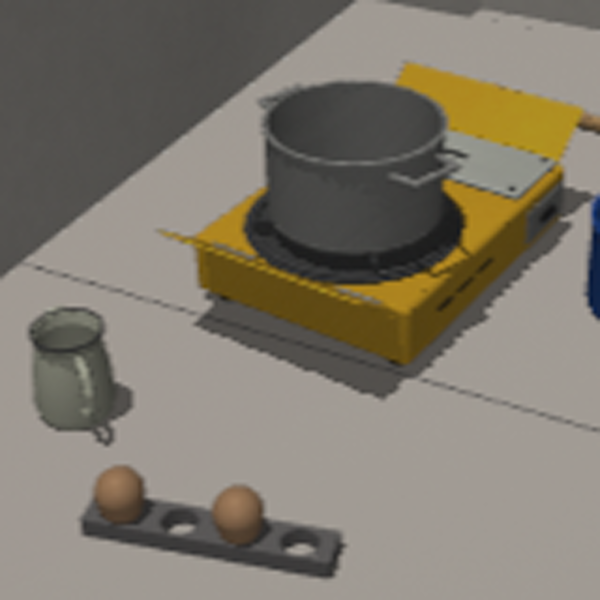

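```bash
python3 - <<'E'
from h import *
np.set_printoptions(precision=4,suppress=True)
d=np.load("top0.npz");g=d["img"].astype(int).sum(2)
X=np.array([.9928,-.1196]);Y=np.array([.1196,.9928]);C=np.array([.5615,-.2946])
print(g[160:186,322:352]//3)
def st(p): q=p[:2]-C;return q@X,q@Y-.117
for nm,u,v,h in(("tabtop",225+577/5-.4,115+268/5-.4,.12),("mid",225+520/5-.4,115+300/5-.4,.086),("outer",225+517/5-.4,115+322/5-.4,.086),("first",225+522/5-.4,115+263/5-.4,.086),("slotend",225+567/5-.4,115+343/5-.4,.086)):
    p=ray(d,u,v,h);print(nm,p,st(p))
E
```

```text
[[120 120 116 104 156 177 175 173 177 178 175 175 175 176 176 178 177 179
  178 178 179 180 178 179 177 178 178 177 179 177]
 [120 121 118 105 158 177 174 175 178 177 176 176 177 176 178 177 176 178
  179 178 179 178 179 179 177 178 179 177 179 179]
 [121 121 119 109 158 176 173 176 177 178 178 176 177 176 177 178 176 179
  176 177 177 177 179 178 178 179 177 179 177 178]
 [118 120 119 117 161 177 177 176 174 177 178 175 176 177 178 178 177 179
  179 178 178 176 179 180 178 179 178 177 179 177]
 [120 120 121 122 161 177 178 175 174 177 178 176 174 172 176 174 168 174
  172 175 178 176 179 176 178 177 176 177 180 178]
 [116 119 119 128 161 178 174 175 176 177 179 178 178 145 147 114  86 115
  125 155 169 169 169 174 177 178 177 177 179 178]
 [118 117 118 157 172 173 168 170 173 174 172 173 175 138  78  43  38  35
   38  36  38  51  56 110 163 176 175 178 177 179]
 [118 119 117 156 152 107  76  93 126 134 132 130 154 114  48  33  38  41
   41  39  36  35  37  78 152 177 176 176 178 177]
 [119 117 116 160 174 178 154 140 142 119  99  78  65  51  36  36  33  30
   31  35  32  31  37 112 
[... 1957 characters left out ...]
 173 153 139 162
  172 173 174 175 176 171 172 173 172 172 173 174]
 [117 128 164 174 174 175 177 173 171 174 173 173 171 173 171 173 176 174
  171 173 176 173 175 172 169 172 173 173 173 176]]
tabtop [ 0.5769 -0.2925  0.12  ] (np.float64(0.015064937254545354), np.float64(-0.11311463749962707))
mid [ 0.5612 -0.2608  0.086 ] (np.float64(-0.0043487466708127635), np.float64(-0.08346452507853827))
outer [ 0.5462 -0.2585  0.086 ] (np.float64(-0.01951243881624356), np.float64(-0.08298769654556451))
first [ 0.5865 -0.2626  0.086 ] (np.float64(0.02099383400905352), np.float64(-0.08223028934564736))
slotend [ 0.5322 -0.2918  0.086 ] (np.float64(-0.029389294928277916), np.float64(-0.1177512619838255))
```

```bash
cat >> h.py <<'E'
def down(yaw):  # jaw axis at angle yaw
    y=np.array([np.cos(yaw),np.sin(yaw),0]);z=np.array([0,0,-1.]);x=np.cross(y,z)
    return np.c_[x,y,z]
def best(env,p,yaw):
    s=env.sense()["joints"];o=[]
    for k in(0,np.pi):
        R=down(yaw+k);q=env.inverse_kinematics(p,R)
        if q is not None:o.append((np.abs(np.array(q)-s).max(),k,R,np.array(q)))
    o.sort(key=lambda t:abs(t[3][5]));return o[0]
E
python3 - <<'E'
from h import *
from workcell import env
np.set_printoptions(precision=3,suppress=True)
ry=np.arctan2(.0217,.1021);sy=np.arctan2(-.1196,.9928)
for nm,p,yaw in(("e1",(.6006,.298,.017),ry+np.pi/2),("e1u",(.6006,.298,.3),ry+np.pi/2),("e2",(.4985,.276,.017),ry+np.pi/2),("pot",(.58,-.11,.118),np.pi/2),("potu",(.58,-.11,.3),np.pi/2),("tab",(.5814,-.297,.091),sy),("tabu",(.5814,-.297,.25),sy)):
  for k in(0,np.pi): print(nm,k,env.inverse_kinematics(p,down(yaw+k)))
E
```

```text
e1 0 [ 0.364  0.525 -0.147  0.899  0.     0.155]
e1 3.141592653589793 [ 0.364  0.525 -0.147  0.899  0.    -2.987]
e1u 0 [0.364 0.335 0.195 1.431 0.    0.155]
e1u 3.141592653589793 [ 0.364  0.335  0.195  1.431  0.    -2.987]
e2 0 [ 0.392  0.378 -0.386  0.806  0.     0.183]
e2 3.141592653589793 [ 0.392  0.378 -0.386  0.806  0.    -2.959]
pot 0 [-0.297  0.297 -0.249  1.024  0.    -0.297]
pot 3.141592653589793 [-0.297  0.297 -0.249  1.024  0.     2.845]
potu 0 [-0.297  0.188  0.005  1.388  0.    -0.297]
potu 3.141592653589793 [-0.297  0.188  0.005  1.388  0.     2.845]
tab 0 [-0.571  0.423 -0.13   1.018  0.     1.119]
tab 3.141592653589793 [-0.571  0.423 -0.13   1.018  0.    -2.022]
tabu 0 [-0.571  0.318  0.068  1.321  0.     1.119]
tabu 3.141592653589793 [-0.571  0.318  0.068  1.321  0.    -2.022]
```

```bash
python3 - <<'E'
from h import *
from workcell import env
np.set_printoptions(precision=4,suppress=True)
ry=np.arctan2(.0217,.1021);R=down(ry+np.pi/2)
q0=env.sense()["joints"]
env.move_l([*env.sense()["ee_pos"][:2],.32],vel=.25) if env.inverse_kinematics([*env.sense()["ee_pos"][:2],.32],env.sense()["tcp_rot"]) is not None else None
env.move_to([.6006,.298,.30],R); print(env.sense()["clock"])
env.move_l([.6006,.298,.10],vel=.2)
env.move_l([.6006,.298,.017],vel=.1,max_force=8); s=env.sense();print(s["ee_pos"],s["clock"],s["force"])
env.gripper_close(squeeze=20)
s=env.sense();print(s["grip_width"],s["clock"],s["force"],s["ee_pos"])
env.move_l([.6006,.298,.06],vel=.06)
d=env.get_image("side");np.savez("s1.npz",**d);cv2.imwrite("pics/s1.png",cv2.resize(d["img"][180:290,130:280,::-1],(750,550)))
s=env.sense();print(s["grip_width"],s["clock"],s["force"])
E
```

```text
3.9583
[0.6013 0.2983 0.0177] 6.0917 [ 0.2989 -0.3656 -0.0877]
0.49011765672830715 6.5667 [-0.4418 -1.4065  2.9945] [0.6011 0.298  0.0177]
0.4866186509688793 7.4833 [-0.2782 -1.0006 -0.6175]
```

View pics/s1.png

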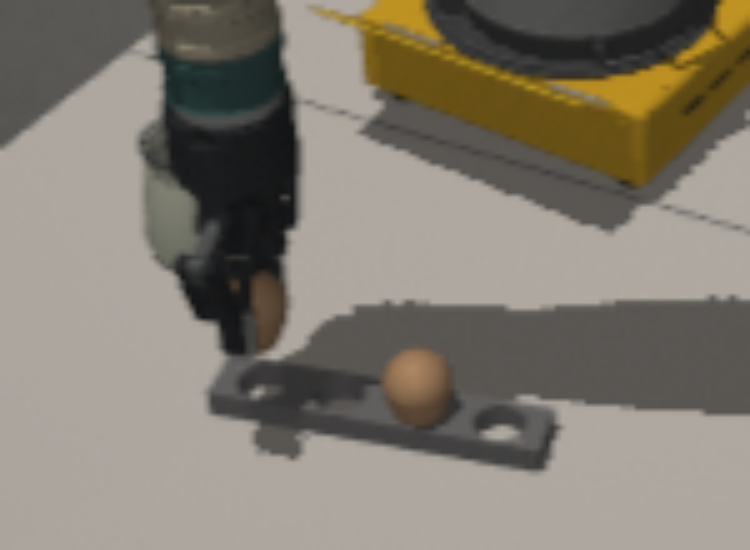

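The first egg is held clear of the rack, at (265,310) in the crop. Next I'll move it over the pot and lower it.

```bash
python3 - <<'E'
from h import *
from workcell import env
np.set_printoptions(precision=4,suppress=True)
R=down(np.pi/2);x,y=.606,-.110
env.move_l([.6006,.298,.28],vel=.2)
env.move_to([x,y,.29],R)
env.move_l([x,y,.14],vel=.15)
s=env.sense();print(s["grip_width"],s["clock"],s["force"])
print("hit",env.move_l([x,y,.113],vel=.03,max_force=3))
s=env.sense();print(s["ee_pos"],s["clock"],s["force"])
E
```

```text
0.48950906728620464 11.3917 [-0.6787 -0.2732  0.2178]
hit True
[ 0.6058 -0.1099  0.1162] 12.1333 [-0.5044 -0.2377  3.7626]
```

```bash
python3 - <<'E'
from h import *
from workcell import env
np.set_printoptions(precision=4,suppress=True)
env.gripper_open(); env.dwell(.2)
env.move_l([.606,-.110,.29],vel=.15)
R=down(np.arctan2(.0217,.1021)+np.pi/2)
env.move_to([.4985,.2755,.20],R)
d=env.get_image("top");cv2.imwrite("pics/t2.png",cv2.resize(d["img"][90:225,140:340,::-1],(800,540)))
print(env.sense()["clock"])
E
```

```text
15.7167
```

View pics/t2.png

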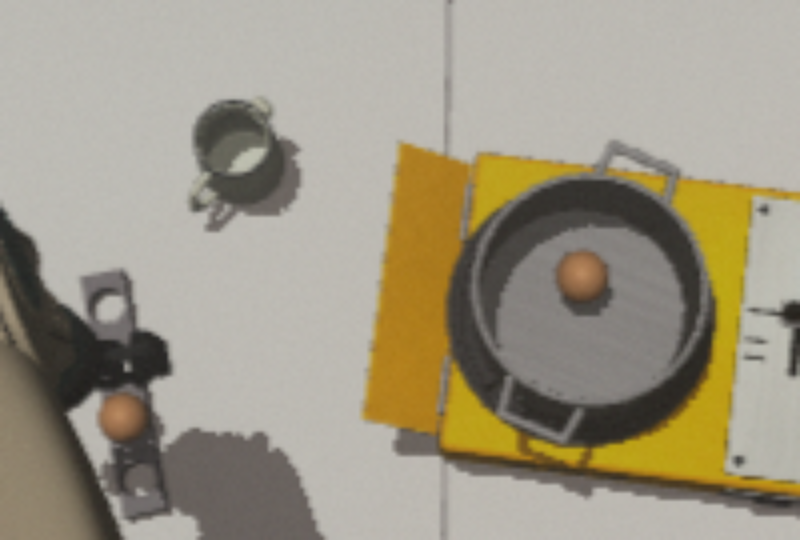

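```bash
python3 - <<'E'
from h import *
from workcell import env
np.set_printoptions(precision=4,suppress=True)
env.move_l([.4985,.2755,.10],vel=.2)
env.move_l([.4985,.2755,.017],vel=.1,max_force=8)
env.gripper_close(squeeze=20)
s=env.sense();print(s["grip_width"],s["clock"],s["force"],s["ee_pos"])
env.move_l([.4985,.2755,.28],vel=.15)
s=env.sense();print(s["grip_width"],s["clock"],s["force"],s["ee_pos"])
d=env.get_image("top");W=cloud(d);im=d["img"].astype(int)
m=(im[...,0]-im[...,2]>25);m[:, :255]=0;m[:,312:]=0;m[:140]=0;m[:,:]&=(im[...,1]-im[...,2]<60)
m&=np.abs(W[...,1]+.11)<.085
k,l,st,c=cv2.connectedComponentsWithStats(m.astype(np.uint8))
for i in range(1,k):
  if st[i,4]>20:
    p=W[l==i];print(c[i],st[i],"zmax",np.nanmax(p[:,2]),np.nanpercentile(p[:,2],[10,50,90]),ray(d,*c[i],.13))
cv2.imwrite("pics/t3.png",cv2.resize(d["img"][90:225,140:340,::-1],(800,540)))
E
```

```text
0.4860708693995539 17.825 [-0.2541 -0.5763  2.6154] [0.4989 0.2757 0.0175]
0.48542083106155687 19.725 [ 0.415   0.6879 -0.1998] [0.498  0.2753 0.2789]
[285.     158.4615] [279 153  13  12 130] zmax 0.16605495955338112 [0.1456 0.1535 0.1593] [ 0.6057 -0.1108  0.13  ]
[281.8611 205.6181] [258 197  52  15 144] zmax 0.08888910393884775 [0.0278 0.074  0.0828] [ 0.4508 -0.1002  0.13  ]
[272.0891 319.5396] [263 313  18  16 202] zmax 0.021725235641772978 [0.0088 0.0137 0.0174] [ 0.0963 -0.0691  0.13  ]
[265.1786 343.3571] [261 338   9  13  28] zmax 0.29054022254964496 [0.269  0.2771 0.2856] [ 0.0254 -0.0479  0.13  ]
[273.9733 353.9467] [268 340  13  30  75] zmax 0.29459408443293245 [0.2798 0.2869 0.2921] [-0.0056 -0.075   0.13  ]
```

View pics/t3.png

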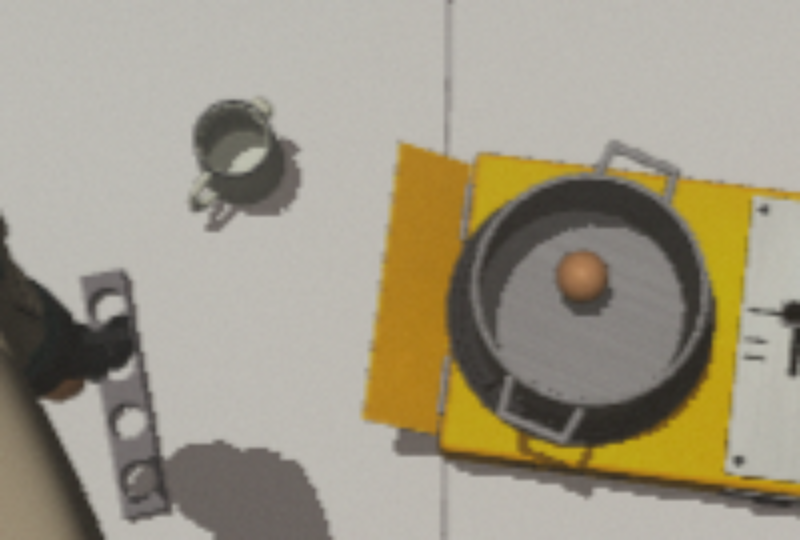

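Egg 1 stands upright in the pot at (0.606, -0.111), with its top at about 0.16 as expected. Egg 2 is held, so I'll place it 51 mm in front of egg 1.

```bash
python3 - <<'E'
from h import *
from workcell import env
np.set_printoptions(precision=4,suppress=True)
R=down(np.pi/2);x,y=.555,-.110
env.move_to([x,y,.29],R)
env.move_l([x,y,.14],vel=.12)
s=env.sense();print(s["grip_width"],s["clock"],s["force"])
print("hit",env.move_l([x,y,.113],vel=.03,max_force=3))
s=env.sense();print(s["ee_pos"],s["clock"],s["force"])
env.gripper_open(); env.dwell(.2)
env.move_l([x,y,.30],vel=.15)
sy=np.arctan2(-.1196,.9928)
env.move_to([.5800,-.296,.22],down(sy))
s=env.sense();print(s["ee_pos"],s["clock"])
for n in("top","side"):
  d=env.get_image(n);np.savez(n+"4.npz",**d)
  a=d["img"][100:225,230:400] if n=="top" else d["img"][120:240,190:320]
  cv2.imwrite(f"pics/{n}4.png",cv2.resize(a[:,:,::-1],None,fx=4.5,fy=4.5))
E
```

```text
0.4911077284845875 22.625 [ 0.1232  0.4631 -0.8511]
hit True
[ 0.5549 -0.1099  0.116 ] 23.375 [0.5559 0.3217 3.2286]
[ 0.5799 -0.2956  0.2199] 26.75
```

View pics/top4.png

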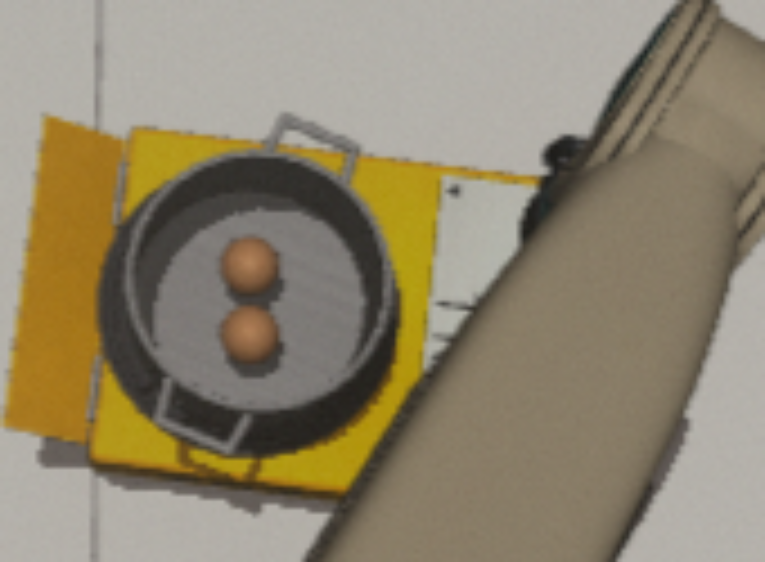

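View pics/side4.png

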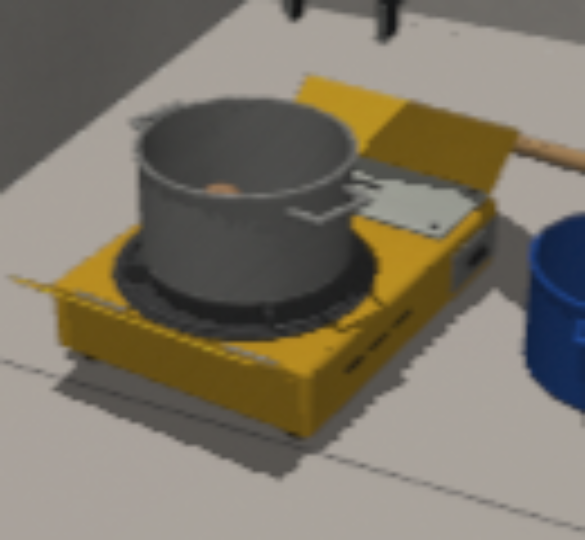

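Both eggs stand upright in the pot, at (250,265) and (250,333) in the crop. The slide pointer is still at the first line. Next I'll grip the tab.

```bash
python3 - <<'E'
from h import *
from workcell import env
np.set_printoptions(precision=4,suppress=True)
x,y=.5795,-.2965
env.move_l([x,y,.14],vel=.15)
print(env.move_l([x,y,.092],vel=.06,max_force=6)); s=env.sense();print(s["ee_pos"],s["force"])
env.gripper_close(squeeze=40);env.dwell(.2)
s=env.sense();print(s["grip_width"],s["clock"],s["force"],s["ee_pos"])
d=env.get_image("top");np.savez("t5.npz",**d)
cv2.imwrite("pics/t5.png",cv2.resize(d["img"][130:210,290:380,::-1],None,fx=7,fy=7))
d=env.get_image("side");np.savez("s5.npz",**d)
cv2.imwrite("pics/s5.png",cv2.resize(d["img"][120:200,230:320,::-1],None,fx=7,fy=7))
E
```

```text
False
[ 0.5798 -0.2967  0.0923] [ 0.52   -0.1297 -0.8471]
0.10858784857279334 29.3583 [ 4.8783 -0.0973 -1.5427] [ 0.5814 -0.2968  0.0924]
```

View pics/t5.png

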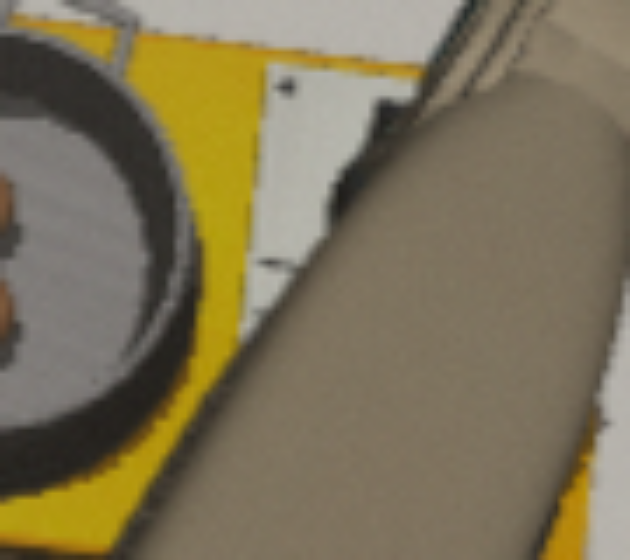

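View pics/s5.png

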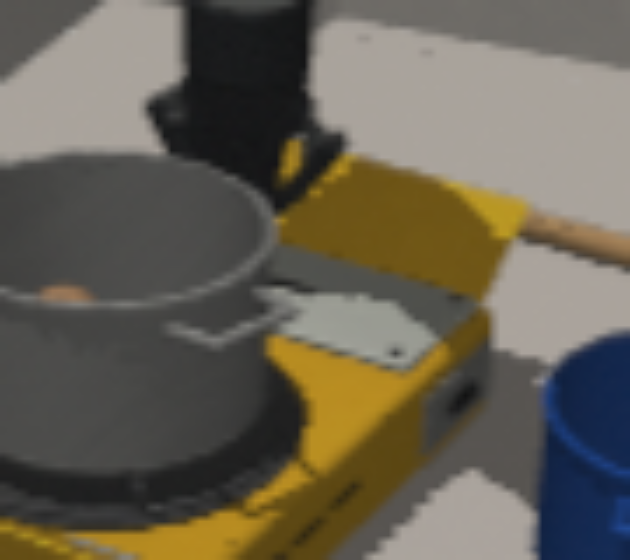

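```bash
python3 - <<'E'
from h import *
from workcell import env
np.set_printoptions(precision=4,suppress=True)
X=np.array([.9928,-.1196,0]);T=np.array([.5568,-.2940])
s=env.sense()
c=np.array([.5795,-.2965,.092])
def go(cmd,v):
    env.move_l(cmd,vel=v);env.dwell(.25);s=env.sense()
    print(cmd,s["ee_pos"],"f",s["force"],s["grip_width"],s["clock"]);return s
c=c-.010*X; s=go(c,.03)
rem=(s["ee_pos"][:2]-T)@X[:2];print("rem",rem)
c=c-(rem-.003)*X; s=go(c,.03)
rem=(s["ee_pos"][:2]-T)@X[:2];print("rem",rem)
c=c-rem*X; s=go(c,.02)
rem=(s["ee_pos"][:2]-T)@X[:2];print("rem",rem)
c=c-rem*X; s=go(c,.02)
np.save("c.npy",c)
for n in("top","side"):
  d=env.get_image(n);np.savez(n+"6.npz",**d)
  a=d["img"][130:210,290:380] if n=="top" else d["img"][120:200,230:320]
  cv2.imwrite(f"pics/{n}6.png",cv2.resize(a[:,:,::-1],None,fx=7,fy=7,interpolation=cv2.INTER_CUBIC))
E
```

```text
[ 0.5696 -0.2953  0.092 ] [ 0.572  -0.2957  0.0924] f [ 6.7771  0.135  -3.4291] 0.10450974345156702 30.1917
rem 0.015266155775617631
[ 0.5574 -0.2938  0.092 ] [ 0.5606 -0.2943  0.0925] f [ 8.8006  0.423  -4.6128] 0.10980473903234816 31.0
rem 0.003801377676948802
[ 0.5536 -0.2934  0.092 ] [ 0.557  -0.2939  0.0924] f [ 7.9525 -0.5503 -4.5982] 0.10433484724742995 31.5917
rem 0.00020862772932028322
[ 0.5534 -0.2934  0.092 ] [ 0.557  -0.2939  0.0924] f [ 9.4241 -0.1406 -5.1406] 0.11017726118993036 32.0917
```

View pics/top6.png

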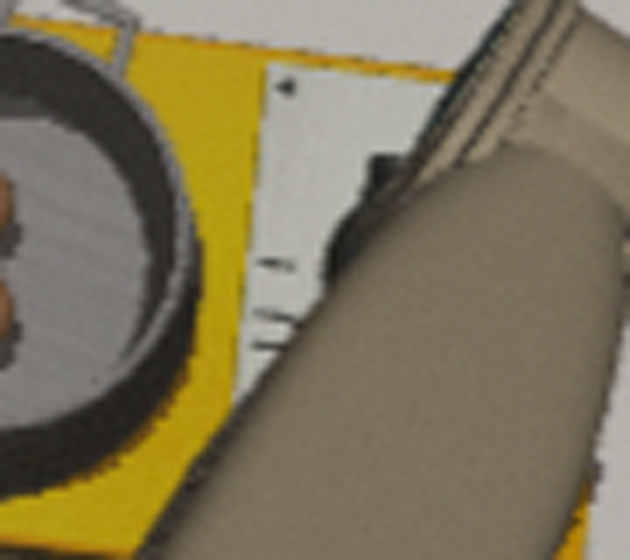

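View pics/side6.png

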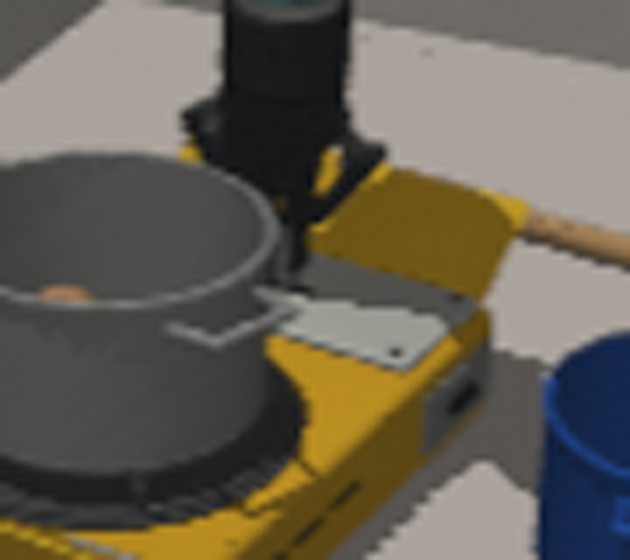

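```bash
python3 - <<'E'
import numpy as np
a=np.load("top0.npz")["img"].astype(int).sum(2)//3;b=np.load("top6.npz")["img"].astype(int).sum(2)//3
print("start, first line");print(a[164:172,324:338]);print("now");print(b[164:183,324:338])
print("start mid");print(a[172:178,324:338])
E
```

```text
start, first line
[[121 122 161 177 178 175 174 177 178 176 174 172 176 174]
 [119 128 161 178 174 175 176 177 179 178 178 145 147 114]
 [118 157 172 173 168 170 173 174 172 173 175 138  78  43]
 [117 156 152 107  76  93 126 134 132 130 154 114  48  33]
 [116 160 174 178 154 140 142 119  99  78  65  51  36  36]
 [105 157 177 178 178 178 177 176 177 179 153  99  51  36]
 [106 158 178 176 177 176 178 177 176 178 154 131  94  61]
 [ 97 155 178 176 177 175 176 179 173 176 176 148 114 113]]
now
[[117 118 160 176 175 173 175 176 176 175 172 174 145  72]
 [116 126 162 175 174 174 175 177 179 175 175 174 109  38]
 [116 155 169 169 166 168 171 171 173 176 175 173 100  28]
 [118 156 149 104  74  90 124 132 162 177 174 147  80  29]
 [114 158 175 175 150 139 142 120 158 178 173 146  76  27]
 [104 155 176 177 175 175 178 177 175 175 175 126  59  32]
 [104 155 176 174 174 177 177 176 176 173 175 149  79  48]
 [ 93 155 176 174 177 176 176 176 175 176 172 145  80  61]
 [108 155 174 174 175 176 176 176 176 177 170 129  81  72]
 [114 161 172 170 169 171 172 177 178 172 130  78  70  81]
 [120 161 133 1
[... 181 characters left out ...]
74 173 174 131  76  70  81  92 100 102]
 [155 172 145 155 166 168 146  87  63  77  87  97 101 103]
 [156 154 104  79  77  69  55  60  72  85  92 101 103 108]
 [157 174 172 174 171 116  63  70  79  89  97 104 106 108]
 [155 175 172 171 134  76  64  78  89  98 101 104 108 107]
 [158 178 171 148  87  59  71  85  93  99 104 107 106 110]]
start mid
[[112 159 178 175 176 177 177 176 179 176 177 175 177 154]
 [117 159 173 169 173 173 177 176 176 178 176 175 177 153]
 [123 162 134 125 135 135 159 171 177 176 173 175 176 152]
 [127 165 155 141 122  93  82 122 165 175 173 179 178 135]
 [155 175 177 175 176 177 175 175 176 174 175 174 176 131]
 [158 176 174 174 177 178 177 175 176 175 174 176 176 114]]
```

```bash
python3 - <<'E'
from workcell import env
env.dwell(.5);a=env.sense();print(a["ee_pos"],a["force"],abs(a["qd"]).max(),a["clock"]);env.dwell(.3);print(env.sense()["ee_pos"])
env.hand_in()
E
```

```text
[ 0.55702148 -0.29387781  0.09244545] [ 8.76157035 -1.02310569 -4.20668033] 0.0017778976957896376 32.6917
[ 0.55701113 -0.29391274  0.09244351]
the job is handed in; nothing more can be done
```

The job is handed in. Both eggs are in the pot, and the gripper is still holding the gas slide at the middle line. No verdict is reported, so this rests on my own checks.

- **Eggs:** I lifted each one from the rack with a 20 N grip and lowered it until light contact with the pot floor (stopped at 3.2 to 3.8 N). I then let it go. The top camera shows both standing upright near the middle of the pot, about 51 mm apart. I did not expect them to stay upright, but their centres are still within the required height range. The slide was at the first line the whole time.
- **Gas slide:** I gripped the tab at 40 N and pulled it about 24.5 mm, measured at the tool tip. The tool reads about 8.8 N against the spring, close to the 9 N given for the middle line. In the top image the pointer meets the middle line, though the arm hides part of that area. The tool tip moved less than 0.1 mm over the last 0.3 s, at clock 33 s.
- **Other items:** I did not re-measure the pot, jug, bowls or spoon at the end. The pot and jug looked unmoved in the pictures, and nothing came near the bowls or spoon. No check disagreed: my separate estimates of the tab and line positions differed by only a few millimetres.

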